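Unlock the child-safe medicine box and hold the key turned

TASK

Take the orange-headed key out of the wooden key block and push it straight down, past the sticky pins, fully home into the lock on the lid of the blue-lidded medicine box; only then turn it a quarter turn clockwise (seen from above) to the stop, which draws the bolt. The lock springs back when let go, so finish while still gripping the key and holding it turned at the stop. Leave the ramekin, the dispenser, the sippy cup and the lunch box where they stand.

Things in the scene. Friction and masses are not known exactly. Their poses are not given: they have to be found in the camera images.
- key_head (a point): Centre of the key's orange head, the place to grip. Head: 28 mm wide along x, 9 mm thick along y (close the fingers along y), 36 mm high along z (up, away from the blade). The collar's underside lies 30 mm and the blade's tip 60 mm below this point. The key is the same after a half turn about z, so it fits either way round.
- key: The loose key (25 to 50 g), standing blade down in the block's slot; origin at the blade's tip, axes as key_head. From the tip up: flat steel blade 30 mm long, 10 mm wide (x), 4 mm thick (y), its last 4 mm rounded and narrowed to 7 mm; round steel collar 24 mm across, 5 mm thick; neck 12 x 7 mm, 7 mm long; orange plastic head.
- key_tip (a point): Tip of the key's blade, on the key's long axis, 60 mm below the head's centre; axes as key_head (z points from tip to head).
- block_slot (a point): Centre of the slot mouth on top of the wooden key block, fixed, 80 mm (x) x 60 mm (y) x 44 mm high. Slot 12.5 mm (x) by 6.5 mm (y), 34 mm deep, straight down; at the start the key's collar rests on this face and its axes are the block's.
- medicine_box: Fixed cream steel box with blue lid, 184 mm (x) x 134 mm (y), lid top 90 mm above the counter; origin at the centre of its underside, front at -x. On the lid: the lock, 25 mm in front of the centre, in a round steel boss 50 mm across, 10 mm high; a brass bolt 14 mm wide from the boss to the front edge; a low black handle 85 mm behind the lock.
- keyway_mouth (a point): Centre of the keyway mouth on the brass lock plug's face, 101 mm above the counter. x along the keyway (along the box's x at rest), y across it, both turning with the plug; z up. Keyway 12.5 mm (x) by 5.8 mm (y), 34 mm deep, with a 3 mm 45-degree lead-in round the mouth. Fully home, the key's collar rests on this face, the tip 30 mm below it.
- lock_plug (a joint): Turn of the plug, rad: 0 at rest, grows clockwise seen from above, stop at 1.45 (about a quarter turn) with the bolt drawn. A spring turns it back when let go (0.03 N m at 0, 0.08 at the stop). Play between blade and keyway: the plug lags the gripper by 0.2 to 0.35 rad, so the gripper turns about 1.7 to bring it to the stop.
- lock_pins (a point): Middle of the keyway, 16 mm below its mouth. Two sticky sprung pins stand out here, 11 and 20 mm below the face, one from each long side; the blade pushes each aside against some 3 to 10 N of resistance to the downward push. A little rocking about the key's axis while pushing helps. The pins stay in the plug and turn with it.
- ramekin: White ceramic ramekin, 80 mm across, 45 mm high, standing between the block and the box; origin at the centre of its underside. Leave alone.
- dispenser: White plastic pump-top dispenser, 72 mm across, 168 mm high; origin at the centre of its underside. Leave alone.
- sippy_cup: Yellow sippy cup with green lid and two green handles, 122 mm over the handles, 111 mm high; origin at the centre of its underside. Leave alone.
- lunch_box: Turquoise lunch box with white snap clips, 130 x 190 mm, 59 mm high; origin at the centre of its underside. Leave alone.
Things that resemble listed ones, but are neither listed nor needed, are in the scene too. Of the things that look like the part that bears block_slot, the larger one is meant. Leave any pink look-alike of the key alone.

How it is judged:
On the way, in this order (a step that is already met when the one before it is completed fails the run):
1. the key is lifted clear of the block, in the fingers (z of key_tip in the frame of block_slot above 0.005 m and contact force between the fingers and key above 2 N), for 0.1 s.
2. the key is fully home in the lock, the plug not yet turned (z of key_tip in the frame of keyway_mouth below -0.026 m and horizontal distance between key_tip and keyway_mouth below 0.005 m and angle between the z axis of key_tip and the z axis of keyway_mouth, either way round below 0.15 rad and value of joint lock_plug below 0.35 rad), for 0.1 s.
3. the key, still home, has turned the lock a quarter turn to its stop (z of key_tip in the frame of keyway_mouth below -0.026 m and horizontal distance between key_tip and keyway_mouth below 0.005 m and angle between the z axis of key_tip and the z axis of keyway_mouth, either way round below 0.15 rad and value of joint lock_plug above 1.25 rad), for 0.2 s.
At the end, for the whole second after the job is handed in: Key home (tip at least 26 mm below the plug's face, within 5 mm of the lock axis, upright to 0.15 rad) and still, plug held past 1.25 rad of 1.45 by fingers gripping the key (over 2 N); the four bystanders within 30 mm of where they stood (all of step 3 and contact force between the fingers and key above 2 N and linear speed of key below 0.02 m/s and distance of each of ramekin, dispenser, sippy_cup, lunch_box from where it was at the start of the episode below 0.03 m); the arm keeps its last pose, push and grip.
It fails at once if the ramekin is moved by more than 30 mm or tipped (distance of ramekin from where it was at the start of the episode above 0.03 m or angle between ramekin's own z axis and vertical above 0.4 rad).
It fails at once if the pump dispenser is moved by more than 30 mm or tipped (distance of dispenser from where it was at the start of the episode above 0.03 m or angle between dispenser's own z axis and vertical above 0.4 rad).
It fails at once if the sippy cup is moved by more than 30 mm or tipped (distance of sippy_cup from where it was at the start of the episode above 0.03 m or angle between sippy_cup's own z axis and vertical above 0.4 rad).
It fails at once if the lunch box is moved by more than 30 mm or tipped (distance of lunch_box from where it was at the start of the episode above 0.03 m or angle between lunch_box's own z axis and vertical above 0.4 rad).
It also fails if it takes over 45 s, if anything falls off the work surface, if the arm or the gripper's body presses on something with over 40 N, if the wrist force passes 120 N, or if a joint passes its speed limit or range.

ROBOT

A 6-joint arm with a two-finger parallel gripper is mounted at the origin on the work surface. World frame = base frame: x ahead of the robot, y to its left, z up, the work surface at z = 0. Lengths are in m, angles in rad, forces in N, time in s.
With the tool pointing down it reaches from about 0.25 to 0.775 m from the base axis. Payload 4 kg.
Tool frame: the origin (TCP) lies on the centre line of the jaws, within the pads' length; the fingertips stand 8 mm ahead of it and the grasp point (between the pads) lies 11 mm behind it; z points along the fingers, y is the direction in which the jaws open and shut (so a half turn about z gives the same grasp; the last joint's range is limited). The gripper opens to 94 mm and grips with 3 to 60 N. Pads are 16 mm wide; open, the fingers measure 119 mm over their backs; the gripper's body (75 mm by 177 mm) begins 78 mm behind the grasp point.
Start: joints at [1.163, 0.087, 1.371, -0, 1.684, -0.103], TCP at [0.165, 0.525, 0.214] pointing down, gripper open.
Joint ranges: [-3.1, 3.1], [-0.76, 2.03], [0.27, 2.55], [-1.08, 4.22], [0.17, 2.65], [-2.57, 2.57]. Speed limits (rad/s): [2.79, 2.79, 3.14, 3.14, 3.14, 3.14].

INTERFACE

Orientations are given as [roll, pitch, yaw] about the fixed x, y, z axes, in that order (R = Rz(yaw) Ry(pitch) Rx(roll)).
In Python, from bench import robot gives the robot as it stands.
- The arm moves only by the shell command python3 -m crank 'ROWS' [OPENING]. ROWS is JSON, a list of rows, each a list of 4 numbers: the shift along the tool's x, y, z scaled (see below), then the turn about the tool's z scaled (see below). A call has exactly 10 rows; each row shifts and turns the commanded pose from where the row before left it, along the tool's axes as they then stand; what a row does not reach is not made up. The controller multiplies each number of a shift by 0.2 m and each number of a turn by pi/2 rad. A row lasts 1/8 s, in which the tool goes at most 62.5 mm and 10.7 degrees, less where a joint would pass 70% of its speed; a pose out of reach is approached as far as the arm can. A call with a number of a shift or a turn outside -1 to 1 is refused whole. A call with a gripper value outside its range is refused whole. OPENING is the gripper command: -1 is fully open, 1 is shut, values between are in proportion, set as the call begins (- or left out, the last holds). The fingers move at their own pace and stop on an object; the grip force is fixed at half the most. Time passes only in rows, so rows that do not move let the fingers close, or fill a call up. It gives the time, the measured TCP pose, the force and the opening at its end, in the units of the state.
- robot.get_obs(): the state, without advancing time (a new reading comes with each control period).
- robot.snapshot(name): name is "side" or "top" or "wrist"; returns (picture, depth): 384x512x3 uint8, red, green, blue; 384x512 float32, m along the optical axis (not along the pixel's ray), 0 where there is no reading.
- robot.camera_params(name): a dict with "fx", "fy", "cx", "cy" (pixels), "world_from_camera" (4x4, takes a point from camera to world coordinates). Camera axes: x right, y down, z forward; pixel columns grow to the right and rows downward; lengths in m; the calibration is good to about 2 mm. A picture is of the moment at which its call begins: read the wrist's pose just before it. camera_params takes no time and is no camera call; for the wrist camera it gives the pose at the moment of the call.
- robot.close_job(): hands the job in, once; it reports no verdict.
The state is a dict: "time": time; "joint_positions": joint angles; "qvel": joint speeds; "joint_torque": joint torques, N m; "tool_pos": TCP position; "ee_rot": TCP orientation; "wrist_force": force on the tool from outside, world axes, zero at the start; "wrist_torque": the same for the moment, N m; "width": finger opening in m.
Only numpy, scipy, OpenCV 4.12 (cv2) and the standard library are available. Lean on these libraries where they do the work, as an engineer would, in place of code of your own. Each camera call takes 0.05 s, during which the arm holds its last target.

## Working session

There is one attempt and no reset: what is moved stays moved. The work goes in short steps, Python scripts to look and compute and a shell command to move; the robot and the scene stay as the last step left them, time stands still between calls to the robot, and variables do not carry over. Pictures are saved under pics/ and viewed, and the job is handed in when it is done.

```bash
ls; mkdir -p pics; python3 - <<'E'
from bench import robot
import cv2,numpy as np
o=robot.get_obs();print({k:np.round(v,3) for k,v in o.items()})
for n in ("top","side","wrist"):
    p=robot.camera_params(n);print(n,p["fx"],p["cx"],p["cy"],np.round(p["world_from_camera"],3).tolist())
    im,d=robot.snapshot(n);cv2.imwrite(f"pics/{n}0.png",im[:,:,::-1]);np.savez(f"{n}0.npz",im=im,d=d,T=p["world_from_camera"],K=[p["fx"],p["fy"],p["cx"],p["cy"]])
E
```

```text
pics
{'time': np.float64(0.0), 'joint_positions': array([ 1.163,  0.088,  1.372,  0.   ,  1.684, -0.103]), 'qvel': array([ 0.001,  0.002, -0.001, -0.001, -0.   ,  0.001]), 'joint_torque': array([ 1.0000e-03, -3.4020e+01, -3.0242e+01,  7.2000e-02,  3.3000e-02,
       -0.0000e+00]), 'tool_pos': array([0.165, 0.524, 0.212]), 'ee_rot': array([-3.139, -0.   ,  2.837]), 'wrist_force': array([-0.183, -0.169, -0.43 ]), 'wrist_torque': array([-0.013, -0.017,  0.013]), 'width': np.float64(0.094)}
top 351.198394322142 258.3412842195606 194.05498507494795 [[0.001, -0.989, 0.149, 0.408], [-1.0, 0.0, 0.009, -0.018], [-0.009, -0.149, -0.989, 1.34], [0.0, 0.0, 0.0, 1.0]]
side 475.37185226974816 260.35034856927604 196.72555804836054 [[0.7, -0.495, 0.515, -0.079], [-0.714, -0.486, 0.504, -0.666], [0.001, -0.72, -0.694, 1.009], [0.0, 0.0, 0.0, 1.0]]
wrist 321.05672755541093 248.62958413044277 187.83568700635368 [[0.3, 0.921, 0.247, 0.093], [0.954, -0.289, -0.08, 0.547], [-0.003, 0.26, -0.966, 0.383], [0.0, 0.0, 0.0, 1.0]]
```

View pics/top0.png

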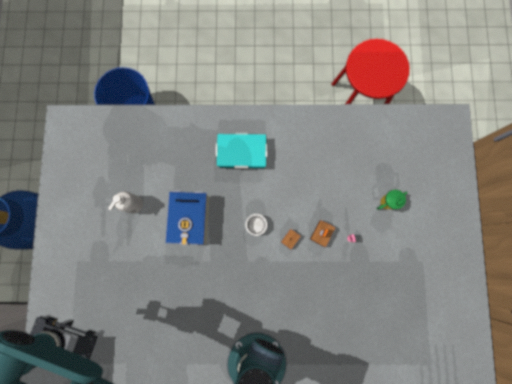

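View pics/side0.png

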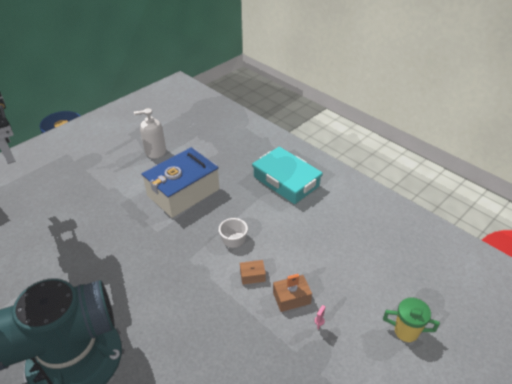

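View pics/wrist0.png

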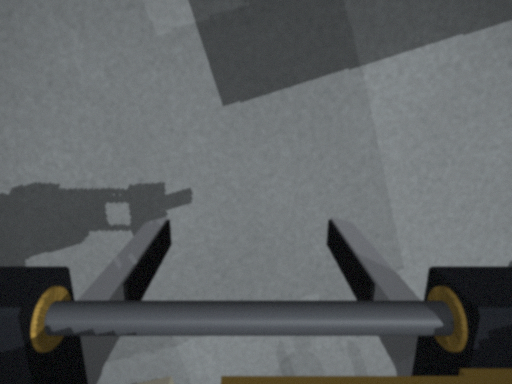

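```bash
python3 - <<'E'
import cv2,numpy as np
t=np.load("top0.npz")["im"][:,:,::-1];s=np.load("side0.npz")["im"][:,:,::-1]
a=cv2.resize(t[205:265,270:370],None,fx=7,fy=7,interpolation=cv2.INTER_CUBIC)
cv2.imwrite("pics/c1.png",a)
cv2.imwrite("pics/c2.png",cv2.resize(s[255:335,230:340],None,fx=7,fy=7,interpolation=cv2.INTER_CUBIC))
cv2.imwrite("pics/c3.png",cv2.resize(t[180:255,155:275],None,fx=6,fy=6,interpolation=cv2.INTER_CUBIC))
E
```

```text
(no output)
```

View pics/c1.png

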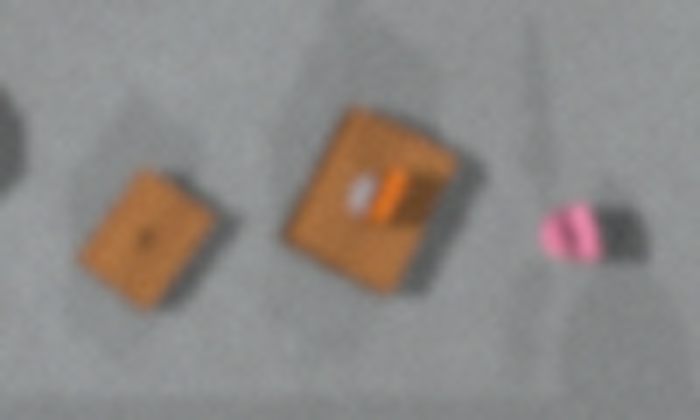

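View pics/c2.png

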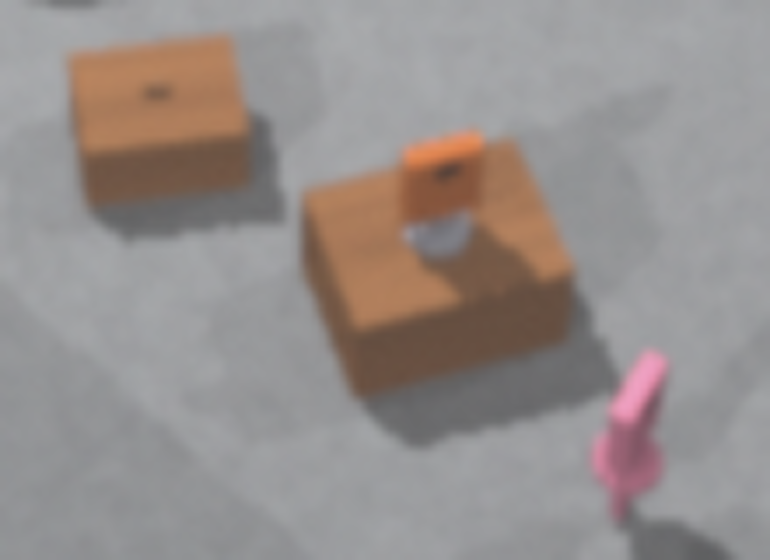

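View pics/c3.png

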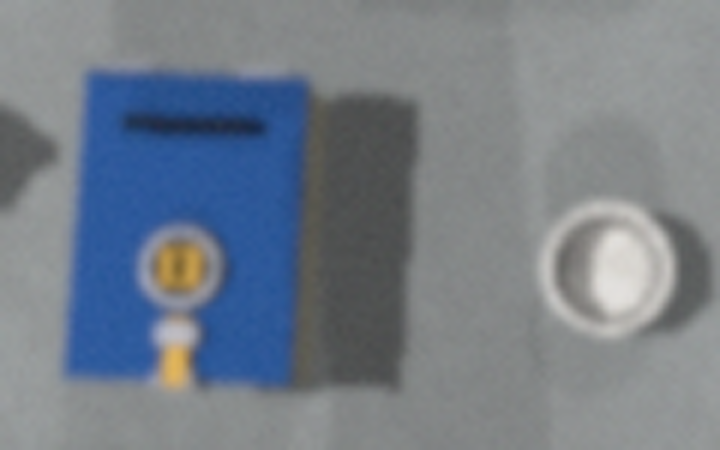

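```bash
cat > h.py <<'E'
import cv2,numpy as np
def load(n):
    z=np.load(n);return z["im"],z["d"],z["T"],z["K"]
def pts(d,T,K):
    v,u=np.indices(d.shape);X=np.stack([(u-K[2])/K[0]*d,(v-K[3])/K[1]*d,d],-1)
    return X@T[:3,:3].T+T[:3,3]
def ray(u,v,z,T,K):
    r=T[:3,:3]@np.array([(u-K[2])/K[0],(v-K[3])/K[1],1.]);return T[:3,3]+r*(z-T[2,3])/r[2]
def rect(P): # metres -> center,size,angle(rad) of long side
    (c,s,a)=cv2.minAreaRect((P[:,:2]*1e4).astype(np.float32));
    if s[0]<s[1]: s=(s[1],s[0]);a+=90
    return np.round(np.array(c)/1e4,4),np.round(np.array(s)/1e4,4),np.round(np.radians(a),3)
def snap(n,f):
    from bench import robot
    p=robot.camera_params(n);im,d=robot.snapshot(n)
    np.savez(f+".npz",im=im,d=d,T=p["world_from_camera"],K=[p["fx"],p["fy"],p["cx"],p["cy"]])
    cv2.imwrite(f"pics/{f}.png",im[:,:,::-1])
    return im,d,p["world_from_camera"],np.array([p["fx"],p["fy"],p["cx"],p["cy"]])
E
python3 - <<'E'
from h import *
for n in("top0","side0"):
    im,d,T,K=load(n+".npz");P=pts(d,T,K);hsv=cv2.cvtColor(im,cv2.COLOR_RGB2HSV)
    H,S,V=[hsv[...,i].astype(int) for i in range(3)]
    x,y,z=P[...,0],P[...,1],P[...,2]
    print(n)
    br=(H<20)&(S>110)&(d>0)&(x<.6)&(x>.2)&(y<0)
    m=br&(z>.036)&(z<.052); 
    k,l,st,ce=cv2.connectedComponentsWithStats(m.astype(np.uint8))
    for i in range(1,k):
        if st[i,4]>15: print("brown",st[i,4],ce[i],rect(P[l==i]),P[l==i][:,2].mean())
    m=br&(z>.058);print("head",m.sum(),rect(P[m]),P[m].mean(0),P[m].max(0),P[m].min(0),np.argwhere(m).mean(0))
    b=(H>100)&(H<130)&(S>130)&(z>.08)&(z<.12)&(d>0)&(x<.8)
    print("lid",b.sum(),rect(P[b]),P[b][:,2].mean())
    m=(H>10)&(H<35)&(S>110)&(z>.085)&(z<.13)&(y>.1)&(d>0);k,l,st,ce=cv2.connectedComponentsWithStats(m.astype(np.uint8))
    for i in range(1,k):
        if st[i,4]>4: print("brass",st[i,4],ce[i],P[l==i].mean(0), ray(*ce[i],.101,T,K))
E
```

```text
top0
brown 287 [322.56445993 233.26480836] (array([ 0.4579, -0.2428]), array([0.0796, 0.0583]), np.float64(2.656)) 0.04386400897394494
head 29 (array([ 0.4576, -0.2431]), array([0.0273, 0.0093]), np.float64(2.637)) [ 0.45703021 -0.24186735  0.08663423] [ 0.47134624 -0.23385208  0.09524869] [ 0.444012   -0.25016437  0.06178291] [233.10344828 324.65517241]
lid 1505 (array([0.5124, 0.2524]), array([0.1777, 0.1317]), np.float64(3.103)) 0.09005399041095256
brass 44 [184.70454545 224.15909091] [0.48759965 0.25348227 0.09813196] [0.48740806 0.25285798 0.101     ]
brass 17 [183.94117647 240.35294118] [0.43083989 0.25480007 0.09596214] [0.43074781 0.25369399 0.101     ]
side0
brown 117 [303.23931624 285.43589744] (array([ 0.4846, -0.2589]), array([0.0577, 0.021 ]), np.float64(1.069)) 0.04461976405210639
brown 258 [283.04263566 291.12790698] (array([ 0.4417, -0.2353]), array([0.0566, 0.0363]), np.float64(1.14)) 0.044415116236121197
head 116 (array([ 0.4609, -0.2458]), array([0.0286, 0.0093]), np.float64(2.622)) [ 0.46004164 -0.24653231  0.07906221] [ 0.4732581  -0.23562671  0.09438372] [ 0.44857785 -0.25530886  0.05826239] [279.94827586 292.69827586]
lid 1189 (array([0.5145, 0.2498]), array([0.1783, 0.1354]), np.float64(3.097)) 0.09061002685394731
brass 25 [172.48 171.24] [0.490961   0.25062079 0.10102851] [0.49097037 0.25063404 0.101     ]
brass 12 [157.         181.16666667] [0.43579319 0.25222473 0.09655647] [0.43327885 0.2477462  0.101     ]
```

Candidates in the top view: an orange key in the larger block (324,233), an empty smaller block (291,239), and a pink look-alike key (353,239). I choose the orange key in the larger block, which measures 80 x 58 mm with a head of 27 x 9 mm, and both close crops agree. The lock is the brass plug at top (184.7,224.2).

```bash
cat >> h.py <<'E'
from scipy.spatial.transform import Rotation as Ro
def plan(x,y,z,yaw=None):
    from bench import robot
    o=robot.get_obs();R=Ro.from_euler('xyz',o["ee_rot"]).as_matrix()
    d=R.T@(np.array([x,y,z])-o["tool_pos"])
    print("tool",np.round(o["tool_pos"],4),np.round(o["ee_rot"],4),"units",np.round(d/.2,4),"turn",None if yaw is None else round((o["ee_rot"][2]-yaw+np.pi)%(2*np.pi)-np.pi,4),"turn units",None if yaw is None else round(((o["ee_rot"][2]-yaw+np.pi)%(2*np.pi)-np.pi)/(np.pi/2),4),"t",o["time"],"F",np.round(o["wrist_force"],1),"q",np.round(o["joint_positions"],2))
E
python3 -c "
from h import *
plan(.4588,-.244,.20,2.645)"
```

```text
tool [0.1649 0.5243 0.2126] [-3.1399e+00 -1.0000e-04  2.8368e+00] units [-2.5545 -3.2233  0.068 ] turn 0.1918 turn units 0.1221 t 0.15 F [ 0.5 -0.4  0.3] q [ 1.16  0.09  1.37 -0.    1.68 -0.1 ]
```

```bash
python3 -m crank '[[-0.16,-0.2,0,0],[-0.17,-0.22,0,0],[-0.17,-0.22,0,0],[-0.17,-0.22,0,0],[-0.17,-0.22,0,0],[-0.17,-0.22,0,0],[-0.17,-0.22,0,0],[-0.17,-0.22,0,0],[-0.17,-0.22,0,0],[-0.17,-0.22,0,0]]' 0.2; python3 -c "
from h import *
plan(.4588,-.244,.20,2.645)"
```

```text
time: 1.4
tool_pos: [0.3568, 0.0056, 0.2135]
ee_rot: [3.141, 0.001, 2.837]
wrist_force: [0.9, 0.1, -0.6]
width: 0.0377
tool [0.3568 0.0056 0.2135] [3.1411e+00 7.0000e-04 2.8365e+00] units [-0.8613 -1.0371  0.0673] turn 0.1915 turn units 0.1219 t 1.4 F [ 0.9  0.1 -0.6] q [-0.14 -0.36  1.76  0.    1.74 -1.41]
```

```bash
python3 -m crank '[[-0.16,-0.2,0.01,0],[-0.16,-0.2,0.01,0],[-0.16,-0.2,0.01,0],[-0.16,-0.2,0.01,0],[-0.14,-0.15,0.01,0],[-0.08,-0.087,0.017,0],[0,0,0,0.062],[0,0,0,0.06],[0,0,0,0],[0,0,0,0]]'; python3 -c "
from h import *
plan(.4588,-.244,.20,2.645)
snap('wrist','w1')"
```

```text
time: 2.65
tool_pos: [0.4584, -0.242, 0.1999]
ee_rot: [3.141, -0.0, 2.647]
wrist_force: [-0.6, -0.6, -0.0]
width: 0.0376
tool [ 0.4584 -0.242   0.1999] [ 3.1415e+00 -4.0000e-04  2.6466e+00] units [-0.0066 -0.0078 -0.0006] turn 0.0016 turn units 0.001 t 2.65 F [-0.6 -0.6 -0. ] q [-0.6   0.02  1.47  0.    1.65 -1.67]
```

View pics/w1.png

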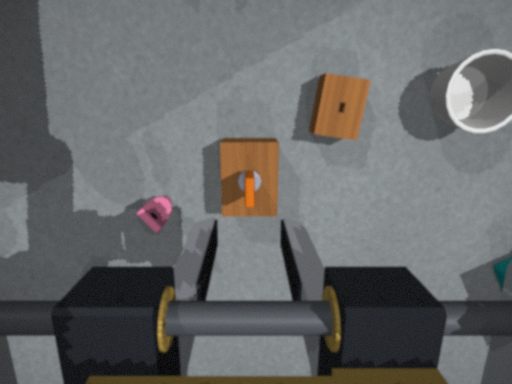

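The orange key is at (250,190) with its collar at (249,181), centred between the fingers at (210,250) and (290,250). The pink key is well off to the side at (155,212).

```bash
python3 - <<'E'
from h import *
im,d,T,K=load("w1.npz");P=pts(d,T,K);hsv=cv2.cvtColor(im,cv2.COLOR_RGB2HSV)
H,S,V=[hsv[...,i].astype(int) for i in range(3)]
x,y,z=P[...,0],P[...,1],P[...,2]
br=(H<20)&(S>110)&(d>0)&(x>.2)&(y<0)&(y>-.4)
br[235:]=0
m=br&(z>.036)&(z<.052)
k,l,st,ce=cv2.connectedComponentsWithStats(m.astype(np.uint8))
for i in range(1,k):
    if st[i,4]>100: print("brown",st[i,4],ce[i],rect(P[l==i]),P[l==i][:,2].mean())
m=br&(z>.085)&(z<.1)
print("headtop",m.sum(),rect(P[m]),P[m].mean(0))
c=cv2.minAreaRect(np.argwhere(m)[:,::-1].astype(np.float32));print(c,ray(*c[0],.092,T,K))
m=br&(z>.058);print("head",rect(P[m]),P[m].max(0),P[m].min(0))
plan(.458,-.243,.06,2.65)
E
```

```text
brown 3600 [248.83916667 176.27055556] (array([ 0.4616, -0.2441]), array([0.08  , 0.0593]), np.float64(2.655)) 0.043262341222614874
headtop 285 (array([ 0.4615, -0.2439]), array([0.0274, 0.0092]), np.float64(2.658)) [ 0.46118396 -0.24362613  0.09092591]
((249.0, 191.0), (30.0, 10.0), 90.0) [ 0.46060694 -0.24334134  0.092     ]
head (array([ 0.4613, -0.2438]), array([0.0279, 0.0092]), np.float64(2.658)) [ 0.47530625 -0.23444759  0.0935012 ] [ 0.44821077 -0.25354619  0.05818367]
tool [ 0.4584 -0.242   0.2   ] [ 3.1415e+00 -1.0000e-04  2.6464e+00] units [-5.000e-04 -5.600e-03  6.999e-01] turn -0.0036 turn units -0.0023 t 2.7 F [-0.4  0.8 -0.2] q [-0.6   0.02  1.47  0.    1.65 -1.67]
```

```bash
python3 -c "
from h import *
plan(.4603,-.2438,.06,2.656)"
```

```text
tool [ 0.4584 -0.242   0.2   ] [ 3.1415e+00 -1.0000e-04  2.6464e+00] units [-0.0125 -0.0036  0.6999] turn -0.0096 turn units -0.0061 t 2.7 F [-0.4  0.8 -0.2] q [-0.6   0.02  1.47  0.    1.65 -1.67]
```

```bash
python3 -m crank '[[-0.0125,-0.0036,0,-0.006],[0,0,0.1,0],[0,0,0.1,0],[0,0,0.1,0],[0,0,0.1,0],[0,0,0.1,0],[0,0,0.1,0],[0,0,0.07,0],[0,0,0.03,0],[0,0,0,0]]'; python3 -c "
from h import *
snap('wrist','w2');plan(.4603,-.2438,.06,2.656)"
```

```text
time: 3.95
tool_pos: [0.4604, -0.244, 0.06]
ee_rot: [3.141, -0.0, 2.655]
wrist_force: [-0.6, 0.0, 0.9]
width: 0.0375
tool [ 0.4607 -0.2442  0.0606] [-3.1416e+00  9.0000e-04  2.6547e+00] units [0.0026 0.0007 0.0028] turn -0.0013 turn units -0.0008 t 4.0 F [0.7 0.9 0.5] q [-0.6   0.11  1.66  0.    1.37 -1.68]
```

View pics/w2.png

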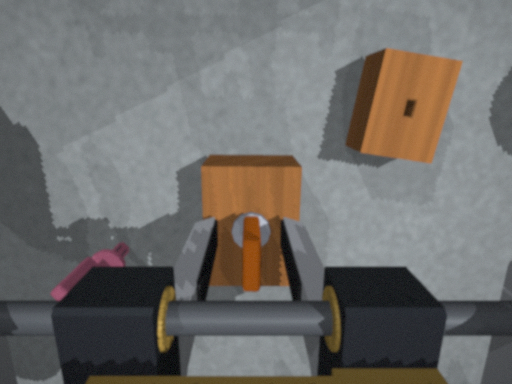

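The key head at (251,255) stands between the pads at about 212 and 285, with its edges parallel to them. I'll close now.

```bash
python3 -m crank '[[0,0,0,0],[0,0,0,0],[0,0,0,0],[0,0,0,0],[0,0,0,0],[0,0,0,0],[0,0,0,0],[0,0,0,0],[0,0,0,0],[0,0,0,0]]' 1; python3 -c "
from h import *
plan(.4603,-.2438,.06,2.656)"
```

```text
time: 5.25
tool_pos: [0.4605, -0.244, 0.0604]
ee_rot: [3.141, 0.001, 2.655]
wrist_force: [-0.4, 1.6, 4.1]
width: 0.0086
tool [ 0.4605 -0.244   0.0604] [3.1415e+00 5.0000e-04 2.6546e+00] units [0.0014 0.0005 0.0019] turn -0.0014 turn units -0.0009 t 5.25 F [-0.4  1.6  4.1] q [-0.6   0.11  1.66  0.    1.37 -1.68]
```

```bash
python3 -m crank '[[0,0,-0.03,0],[0,0,-0.05,0],[0,0,-0.07,0],[0,0,-0.08,0],[0,0,-0.08,0],[0,0,-0.08,0],[0,0,-0.08,0],[0,0,-0.08,0],[0,0,-0.07,0],[0,0,-0.03,0]]'; python3 -c "
from h import *
im,d,T,K=snap('wrist','w3');snap('side','s3')
plan(.489,.251,.19,3.10)"
```

```text
time: 6.5
tool_pos: [0.4607, -0.2442, 0.1914]
ee_rot: [-3.142, 0.002, 2.655]
wrist_force: [-1.3, 0.2, -1.3]
width: 0.0087
tool [ 0.4606 -0.2442  0.1908] [-3.1416e+00  1.2000e-03  2.6545e+00] units [1.0333 2.2543 0.0028] turn -0.4455 turn units -0.2836 t 6.6 F [-0.4  0.6 -1.1] q [-0.6   0.03  1.48  0.    1.63 -1.68]
```

View pics/w3.png

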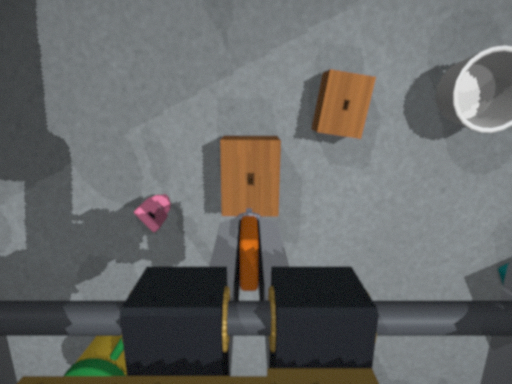

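View pics/s3.png

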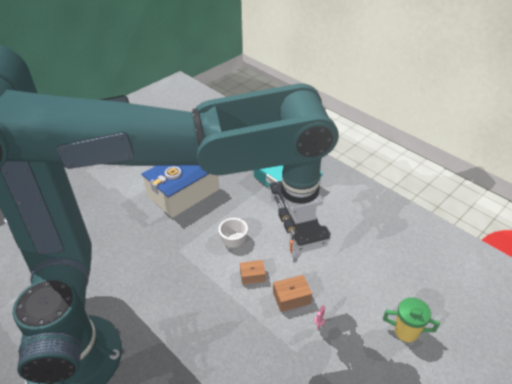

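The key is lifted in the fingers: its head is at (249,255), the empty slot shows at (250,179), and the ramekin is undisturbed.

```bash
python3 - <<'E'
from h import *
for f in("w3",):
    im,d,T,K=load(f+".npz");g=cv2.cvtColor(im,cv2.COLOR_RGB2GRAY)
    c=g[168:192,238:264];m=c<60
    a=np.argwhere(c<c.min()+25);v,u=a.mean(0);print(c.min(),len(a),u+238,v+168,ray(u+238,v+168,.044,T,K))
    P=pts(d,T,K);hsv=cv2.cvtColor(im,cv2.COLOR_RGB2HSV);H,S,V=[hsv[...,i].astype(int) for i in range(3)]
    m=(H<20)&(S>110)&(d>0)&(P[...,2]>.15)&(P[...,2]<.25);m[300:]=0;m[:205]=0
    print(m.sum(),rect(P[m]),P[m].mean(0),P[m].min(0),P[m].max(0))
    t=m&(P[...,2]>.2);print("top",t.sum(),rect(P[t]),P[t].mean(0))
    x=(P-np.array([.4606,-.2442,.19]))[m]@np.array([np.cos(2.6545),np.sin(2.6545),0]);print("along tool x",np.percentile(x,[0,2,50,98,100]))
    t=(d>0)&(P[...,2]>.13)&(P[...,2]<.2);t[300:]=0;print(np.argwhere(t&(S<60)).shape)
E
```

```text
37 42 250.14285714285714 179.07142857142858 [ 0.46232487 -0.24388756  0.044     ]
1421 (array([ 0.4612, -0.2446]), array([0.0276, 0.0116]), np.float64(2.756)) [ 0.45738262 -0.24285729  0.21781354] [ 0.44772495 -0.25458836  0.17566916] [ 0.47450174 -0.23537177  0.24134258]
top 1303 (array([ 0.4609, -0.2452]), array([0.0277, 0.0102]), np.float64(2.608)) [ 0.4580352  -0.24318983  0.21995471]
along tool x [-0.01461461 -0.01315101  0.00573642  0.01277726  0.01311328]
(451, 2)
```

```bash
python3 - <<'E'
from h import *
im=load("w3.npz")[0][:,:,::-1]
cv2.imwrite("pics/c4.png",cv2.resize(im[160:310,190:310],None,fx=5,fy=4,interpolation=cv2.INTER_CUBIC))
E
```

```text
(no output)
```

View pics/c4.png

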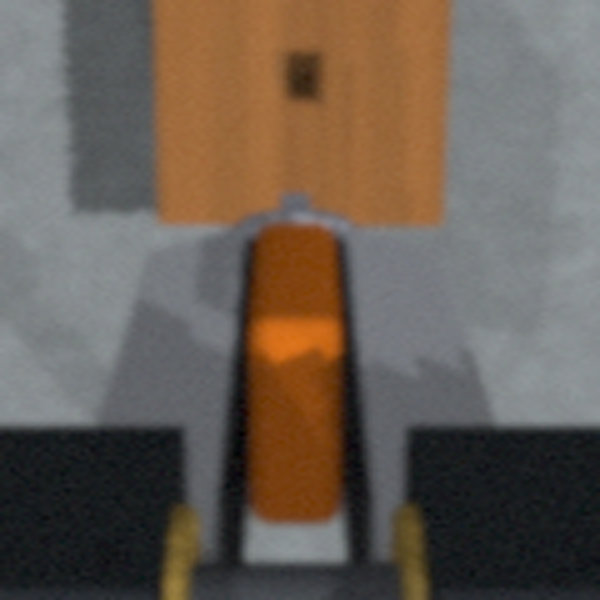

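```bash
python3 -m crank '[[0.08,0.17,-0.05,0],[0.1,0.23,-0.05,0],[0.11,0.24,-0.05,0],[0.11,0.24,-0.05,0],[0.11,0.24,0,0],[0.11,0.24,0,0],[0.11,0.24,0,0],[0.11,0.24,0,0],[0.11,0.24,0,0],[0.083,0.174,0,0]]'; python3 -m crank '[[0,0,0,-0.05],[0,0,0,-0.07],[0,0,0,-0.07],[0,0,0,-0.06],[0,0,0,-0.034],[0,0,0,0],[0,0,0,0],[0,0,0,0],[0,0,0,0],[0,0,0,0]]';python3 -c "
from h import *
plan(.489,.251,.19,3.10)
im,d,T,K=snap('wrist','w4');"
```

```text
time: 7.85
tool_pos: [0.4881, 0.2532, 0.2289]
ee_rot: [-3.14, -0.001, 2.656]
wrist_force: [0.6, -0.0, -0.1]
width: 0.0092
time: 9.1
tool_pos: [0.4887, 0.2511, 0.2301]
ee_rot: [3.141, 0.0, 3.101]
wrist_force: [0.5, 0.3, -0.5]
width: 0.0088
tool [0.4887 0.2511 0.2301] [3.1415e+00 1.0000e-04 3.1005e+00] units [-0.0014 -0.0006  0.2006] turn 0.0005 turn units 0.0003 t 9.1 F [ 0.5  0.3 -0.5] q [ 0.37  0.08  1.34  0.    1.72 -1.16]
```

View pics/w4.png

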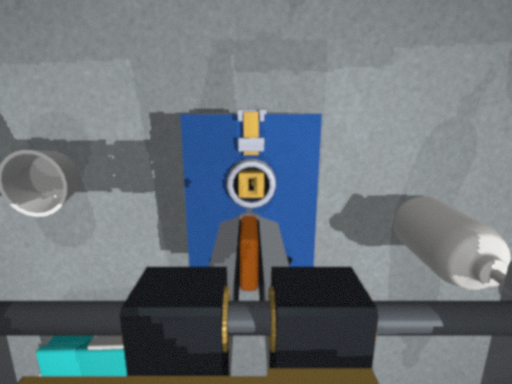

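The lock boss is at (251,185) with the keyway slot vertical at (252,184), and the key head is at (249,250). The axes look aligned.

```bash
python3 - <<'E'
from h import *
im,d,T,K=load("w4.npz");P=pts(d,T,K);hsv=cv2.cvtColor(im,cv2.COLOR_RGB2HSV);H,S,V=[hsv[...,i].astype(int) for i in range(3)]
g=cv2.cvtColor(im,cv2.COLOR_RGB2GRAY)
m=((H>10)&(H<35)&(S>90)).astype(np.uint8);m[:165]=0;m[202:]=0;m[:,:225]=0;m[:,280:]=0
c=cv2.findContours(m,cv2.RETR_EXTERNAL,cv2.CHAIN_APPROX_NONE)[0];c=max(c,key=cv2.contourArea)
r=cv2.minAreaRect(c);print("plug",r,ray(*r[0],.101,T,K))
s=g[178:192,245:259].astype(float);a=s<s.min()+30;v,u=np.argwhere(a).mean(0);print("slot",u+245,v+178,a.sum(),ray(u+245,v+178,.101,T,K))
ring=((S<70)&(g>120)).astype(np.uint8);ring[:155]=0;ring[213:]=0;ring[:,:222]=0;ring[:,280:]=0
c=cv2.findContours(ring,cv2.RETR_EXTERNAL,cv2.CHAIN_APPROX_NONE)[0];c=max(c,key=cv2.contourArea);e=cv2.fitEllipse(c);print("ring",e,ray(*e[0],.100,T,K))
m=(H>100)&(H<130)&(S>130)&(P[...,2]>.08)&(P[...,2]<.1)&(d>0)
for side in(0,1):
    L=[]
    for v in range(120,205):
        u=np.flatnonzero(m[v]);L.append(ray(u[0 if side==0 else -1],v,.09,T,K)[:2])
    print(cv2.fitLine(np.float32(L),cv2.DIST_HUBER,0,.01,.01).ravel())
cv2.imwrite("pics/c5.png",cv2.resize(im[150:300,190:310,::-1],None,fx=5,fy=4,interpolation=cv2.INTER_CUBIC))
E
```

```text
plug ((251.0, 183.5), (29.0, 28.0), 90.0) [0.48964967 0.25286366 0.101     ]
slot 250.75 185.8125 16 [0.49194155 0.25253272 0.101     ]
ring ((251.46624755859375, 183.5152587890625), (46.24052810668945, 48.07353591918945), 47.221412658691406) [0.4899382  0.25331009 0.1       ]
[ 0.99935126 -0.0360142   0.4684845   0.18732081]
[ 0.99914837 -0.0412625   0.47386253  0.31897557]
```

View pics/c5.png

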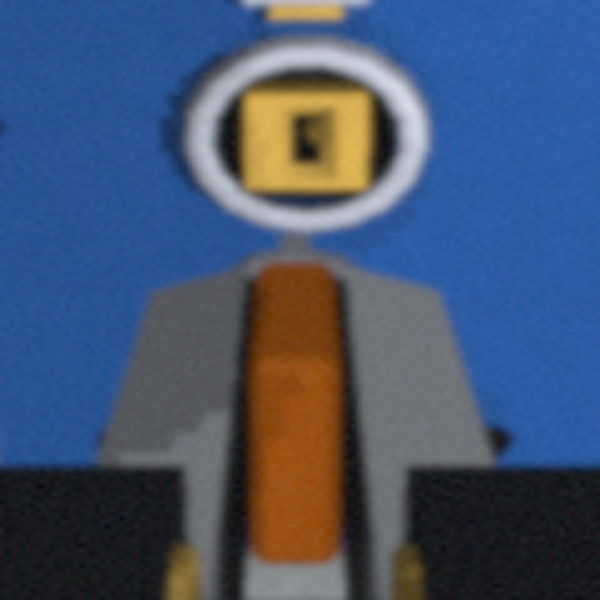

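```bash
python3 -c "
from h import *
plan(.4893,.2525,.153,3.103)"
```

```text
tool [0.4887 0.2511 0.2301] [3.1415e+00 1.0000e-04 3.1006e+00] units [-0.0026  0.0069  0.3857] turn -0.0024 turn units -0.0015 t 9.15 F [-0.1  0.3 -0.7] q [ 0.37  0.08  1.34  0.    1.72 -1.16]
```

```bash
python3 -m crank '[[-0.0026,0.007,0,-0.0015],[0,0,0.07,0],[0,0,0.07,0],[0,0,0.07,0],[0,0,0.07,0],[0,0,0.05,0],[0,0,0.035,0],[0,0,0.02,0],[0,0,0,0],[0,0,0,0]]';python3 -c "
from h import *
plan(.4893,.2525,.147,3.103)
snap('wrist','w5');im=snap('side','s5')[0];cv2.imwrite('pics/c6.png',cv2.resize(im[120:220,110:230,::-1],None,fx=6,fy=6,interpolation=cv2.INTER_CUBIC))"
```

```text
time: 10.4
tool_pos: [0.4896, 0.2526, 0.1537]
ee_rot: [3.141, 0.001, 3.103]
wrist_force: [0.2, -0.5, -0.3]
width: 0.0094
tool [0.4896 0.2526 0.1537] [3.1411e+00 1.0000e-03 3.1031e+00] units [ 0.0015 -0.0007  0.0334] turn 0.0001 turn units 0.0001 t 10.4 F [ 0.2 -0.5 -0.3] q [ 0.37  0.11  1.47  0.    1.57 -1.16]
```

View pics/c6.png

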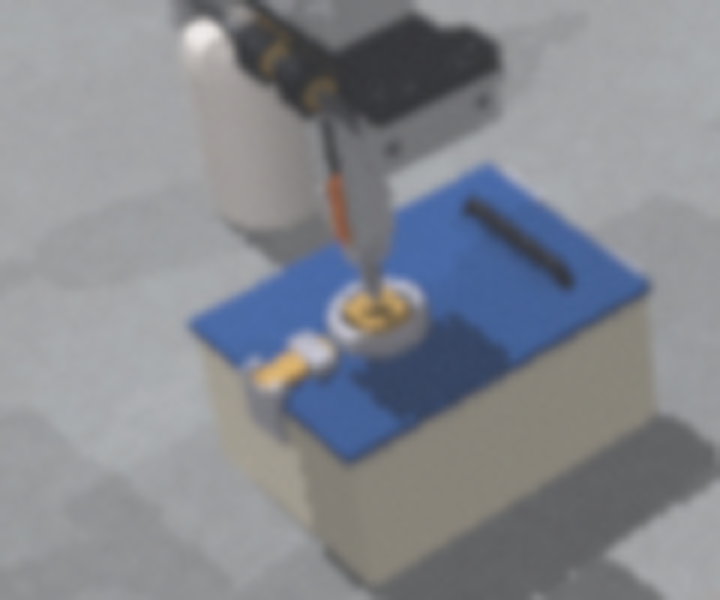

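View pics/w5.png

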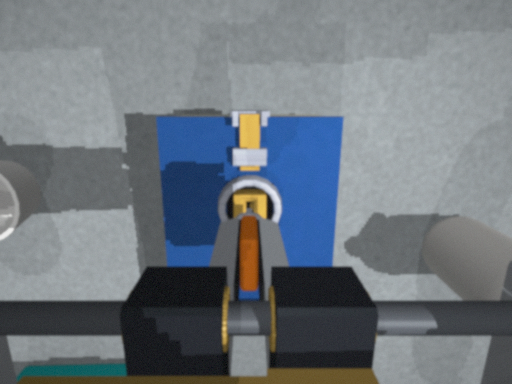

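The blade tip at crop (372,290) hangs just above the keyway at (378,312). The wrist view also shows it in line, at (250,210). I'll start inserting gently.

```bash
python3 -m crank '[[0,0,0.01,0],[0,0,0.01,0],[0,0,0.01,0],[0,0,0.01,0],[0,0,0.01,0],[0,0,0.01,0],[0,0,0.005,0],[0,0,0.005,0],[0,0,0,0],[0,0,0,0]]';python3 -c "
from h import *
plan(.4893,.2525,.117,3.103)"
```

```text
time: 11.75
tool_pos: [0.4893, 0.2525, 0.1392]
ee_rot: [3.141, 0.0, 3.103]
wrist_force: [0.5, 0.2, -0.1]
width: 0.0091
tool [0.4893 0.2525 0.1392] [3.1414e+00 2.0000e-04 3.1030e+00] units [ 0.0002 -0.0002  0.1109] turn 0.0 turn units 0.0 t 11.75 F [ 0.5  0.2 -0.1] q [ 0.37  0.11  1.49  0.    1.54 -1.16]
```

No force, with the tip 8 mm below the face, so it is in the keyway. I'll push past the pins while rocking.

```bash
python3 -m crank '[[0,0,0.01,0.03],[0,0,0.01,-0.06],[0,0,0.01,0.06],[0,0,0.01,-0.06],[0,0,0.01,0.06],[0,0,0.01,-0.06],[0,0,0.01,0.06],[0,0,0.01,-0.06],[0,0,0.005,0.06],[0,0,0.005,-0.03]]';python3 -c "
from h import *
plan(.4893,.2525,.117,3.103)"
```

```text
time: 13.0
tool_pos: [0.4901, 0.2531, 0.1222]
ee_rot: [3.14, 0.003, 3.104]
wrist_force: [0.1, 1.2, 1.8]
width: 0.0088
tool [0.4901 0.2531 0.1222] [3.1397e+00 2.5000e-03 3.1039e+00] units [ 0.0041 -0.0034  0.0258] turn 0.0009 turn units 0.0006 t 13.0 F [0.1 1.2 1.8] q [ 0.37  0.12  1.51  0.    1.5  -1.16]
```

```bash
python3 -m crank '[[0,0,0.005,0.03],[0,0,0.005,-0.06],[0,0,0.005,0.06],[0,0,0.005,-0.06],[0,0,0.005,0.06],[0,0,0.005,-0.06],[0,0,0.005,0.03],[0,0,0,0],[0,0,0,0],[0,0,0,0]]';python3 -c "
from h import *
plan(.4893,.2525,.117,3.103)
snap('wrist','w6');im=snap('side','s6')[0];cv2.imwrite('pics/c7.png',cv2.resize(im[120:220,110:230,::-1],None,fx=6,fy=6,interpolation=cv2.INTER_CUBIC))"
```

```text
time: 14.25
tool_pos: [0.4904, 0.2532, 0.1173]
ee_rot: [3.139, 0.004, 3.103]
wrist_force: [-1.7, 0.2, 8.8]
width: 0.0088
tool [0.4904 0.2532 0.1173] [3.1393 0.004  3.1031] units [ 0.0054 -0.0036  0.0014] turn 0.0001 turn units 0.0001 t 14.25 F [-1.7  0.2  8.8] q [ 0.37  0.13  1.52  0.    1.49 -1.16]
```

View pics/c7.png

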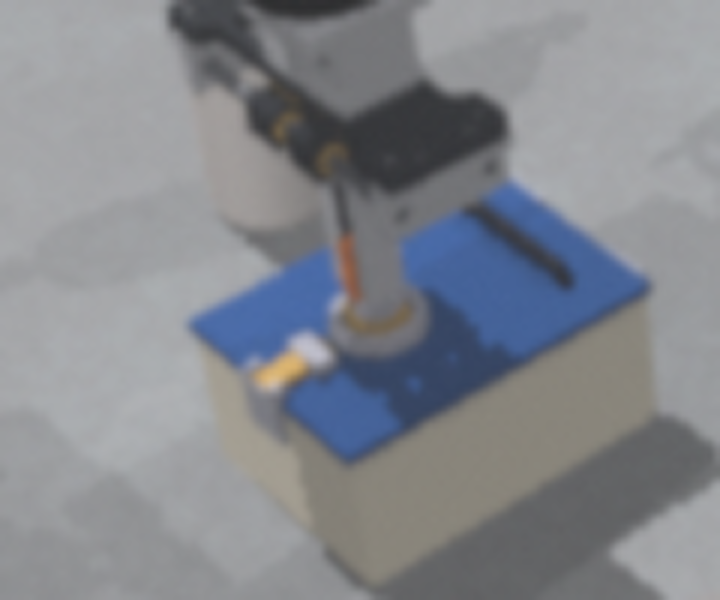

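View pics/w6.png

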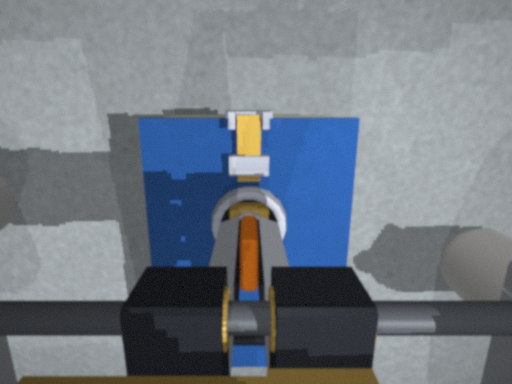

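```bash
python3 -m crank '[[0,0,0.005,0.03],[0,0,0.005,-0.06],[0,0,0.005,0.06],[0,0,0,-0.06],[0,0,0,0.03],[0,0,0,0],[0,0,0,0],[0,0,0,0],[0,0,0,0],[0,0,0,0]]';python3 - <<'E'
from h import *
plan(.4893,.2525,.117,3.103)
snap('wrist','w7')
for f in("w3","w4","w5","w6","w7"):
    im,d,T,K=load(f+".npz");hsv=cv2.cvtColor(im,cv2.COLOR_RGB2HSV);H,S,V=[hsv[...,i].astype(int) for i in range(3)]
    m=(H<14)&(S>140);m[:212]=0;m[300:]=0;m[:,:235]=0;m[:,262:]=0
    a=np.argwhere(m);P=pts(d,T,K)@np.linalg.inv(T[:3,:3]).T
    print(f,np.percentile(a[:,0],[0,1,50,99,100]),"depth by row",[round(float(np.median(d[r,246:252])),4) for r in(225,235,245,255,265,275,285)])
E
```

```text
time: 15.6
tool_pos: [0.4913, 0.2532, 0.1172]
ee_rot: [3.139, 0.007, 3.103]
wrist_force: [-2.6, -2.2, 16.6]
width: 0.0087
tool [0.4913 0.2532 0.1172] [3.1387 0.0072 3.1031] units [ 0.0098 -0.0038  0.0008] turn 0.0001 turn units 0.0001 t 15.6 F [-2.6 -2.2 16.6] q [ 0.37  0.13  1.52 -0.    1.49 -1.16]
w3 [212. 216. 254. 289. 289.] depth by row [0.1688, 0.1568, 0.1521, 0.1529, 0.1545, 0.156, 0.1578]
w4 [216. 217. 254. 289. 289.] depth by row [0.1687, 0.1568, 0.1518, 0.1531, 0.1543, 0.1564, 0.1578]
w5 [216. 217. 253. 289. 289.] depth by row [0.1692, 0.1561, 0.1521, 0.1534, 0.1544, 0.1563, 0.1573]
w6 [216.  217.  253.5 289.  289. ] depth by row [0.1688, 0.1559, 0.152, 0.1535, 0.1542, 0.1561, 0.1581]
w7 [216. 217. 255. 289. 289.] depth by row [0.1691, 0.1566, 0.1522, 0.1533, 0.1542, 0.1564, 0.1571]
```

The key is home: TCP stops at z = 0.117 as predicted, with 17 N on it and no slip in the grip. Next I'll turn clockwise.

```bash
python3 -m crank '[[0,0,-0.005,0],[0,0,0,0.1],[0,0,0,0.11],[0,0,0,0.11],[0,0,0,0.11],[0,0,0,0.11],[0,0,0,0.11],[0,0,0,0.11],[0,0,0,0.11],[0,0,0,0.11]]';python3 - <<'E'
from h import *
plan(.4893,.2525,.117,3.103-1.7)
from bench import robot
o=robot.get_obs();print(o["wrist_torque"],o["width"])
E
```

```text
time: 16.9
tool_pos: [0.4916, 0.2535, 0.1172]
ee_rot: [3.134, -0.003, 1.558]
wrist_force: [-1.0, -0.8, 13.7]
width: 0.0085
tool [0.4916 0.2535 0.1172] [ 3.134  -0.0032  1.5584] units [-0.0051 -0.0112  0.0011] turn 0.1554 turn units 0.0989 t 16.9 F [-1.  -0.8 13.7] q [0.37 0.13 1.52 0.   1.49 0.39]
[-0.25128166  0.4536143   0.07263739] 0.008464662710254315
```

```bash
python3 -m crank '[[0,0,0,0.05],[0,0,0,0.05],[0,0,0,0],[0,0,0,0],[0,0,0,0],[0,0,0,0],[0,0,0,0],[0,0,0,0],[0,0,0,0],[0,0,0,0]]';python3 - <<'E'
from h import *
plan(.4893,.2525,.117,3.103-1.7)
from bench import robot
o=robot.get_obs();print(o["wrist_torque"],o["width"])
snap('wrist','w8');im=snap('side','s8')[0];cv2.imwrite('pics/c8.png',cv2.resize(im[120:220,110:230,::-1],None,fx=6,fy=6,interpolation=cv2.INTER_CUBIC))
E
```

```text
time: 18.15
tool_pos: [0.4916, 0.2535, 0.1172]
ee_rot: [3.134, -0.004, 1.407]
wrist_force: [-2.8, -0.6, 13.1]
width: 0.0091
tool [0.4916 0.2535 0.1172] [ 3.1345 -0.0043  1.4069] units [-0.0068 -0.0107  0.001 ] turn 0.0039 turn units 0.0025 t 18.15 F [-2.8 -0.6 13.1] q [0.37 0.13 1.52 0.   1.49 0.54]
[-0.20191584  0.39833852  0.0615249 ] 0.009140904733301508
```

View pics/c8.png

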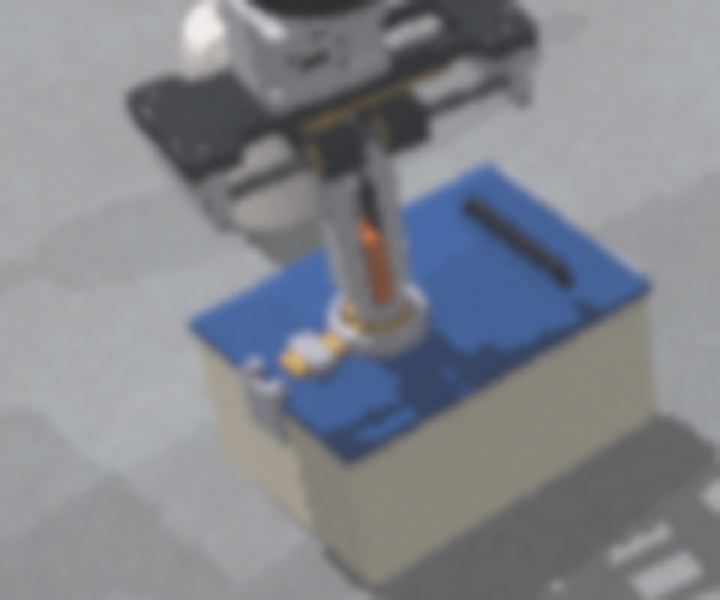

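View pics/w8.png

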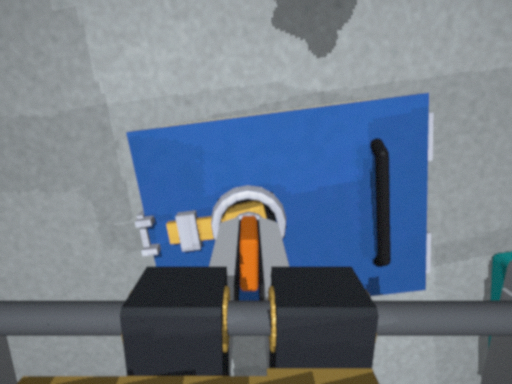

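The bolt is drawn clear of its catch (brass at (170..215,232), catch at (145,235)). The torque is only about spring level, so I'll turn a bit more to seat it on the stop.

```bash
python3 -m crank '[[0,0,0,0.03],[0,0,0,0.03],[0,0,0,0.03],[0,0,0,0],[0,0,0,0],[0,0,0,0],[0,0,0,0],[0,0,0,0],[0,0,0,0],[0,0,0,0]]';python3 - <<'E'
from h import *
plan(.4893,.2525,.117,3.103-1.7)
from bench import robot
o=robot.get_obs();print(o["wrist_torque"],o["width"],o["joint_torque"][5])
snap('wrist','w9')
for f in("w8","w9"):
    im,d,T,K=load(f+".npz");hsv=cv2.cvtColor(im,cv2.COLOR_RGB2HSV);H,S,V=[hsv[...,i].astype(int) for i in range(3)]
    m=((H>14)&(H<35)&(S>110)&(V>90));m[:190]=0;m[260:]=0;m[:,:220]=0;m[:,280:]=0
    a=np.array([(u,np.flatnonzero(m[:,u])[0]) for u in range(226,266) if m[:,u].any()])
    L=np.float32([ray(u,v,.101,T,K)[:2] for u,v in a]);l=cv2.fitLine(L,cv2.DIST_HUBER,0,.01,.01).ravel();print(f,len(a),l,np.degrees(np.arctan2(l[1],l[0])))
    cv2.imwrite(f"pics/{f}c.png",cv2.resize(im[180:300,190:310,::-1],None,fx=5,fy=5,interpolation=cv2.INTER_CUBIC))
E
```

```text
time: 19.5
tool_pos: [0.4918, 0.2537, 0.1172]
ee_rot: [3.135, -0.006, 1.266]
wrist_force: [-0.6, -0.6, 11.9]
width: 0.0086
tool [0.4918 0.2537 0.1172] [ 3.1347 -0.0058  1.2664] units [-0.0095 -0.0101  0.0011] turn -0.1366 turn units -0.087 t 19.5 F [-0.6 -0.6 11.9] q [0.37 0.13 1.52 0.   1.49 0.68]
[-0.12173378  0.35998231  0.26013187] 0.008573473734726176 0.31700463965535164
w8 40 [0.99972653 0.02338377 0.4930018  0.26868576] 1.3399135
w9 40 [ 0.99794406 -0.0640911   0.4951926   0.26806843] -3.674668
```

View pics/w9c.png

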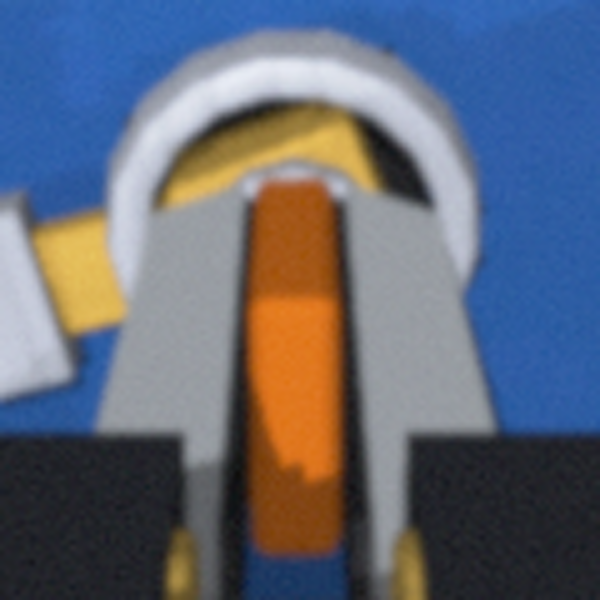

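The wrist torque jumped from 0.06 to 0.26 N m, so the plug is hard on its stop. The key is still gripped, upright and pressed home. I'll check the bystanders once more, then hand in.

```bash
python3 - <<'E'
from h import *
snap('side','s9')
a=load("side0.npz")[0].astype(int);b=load("s9.npz")[0].astype(int)
D=np.abs(a-b).sum(2)
for n,(r0,r1,c0,c1) in dict(ram=(215,252,215,252),cup=(295,345,382,440),lunch=(148,202,250,325),disp=(105,160,132,168)).items(): print(n,D[r0:r1,c0:c1].mean().round(1))
E
```

```text
ram 59.6
cup 19.2
lunch 25.1
disp 113.8
```

View pics/s9.png

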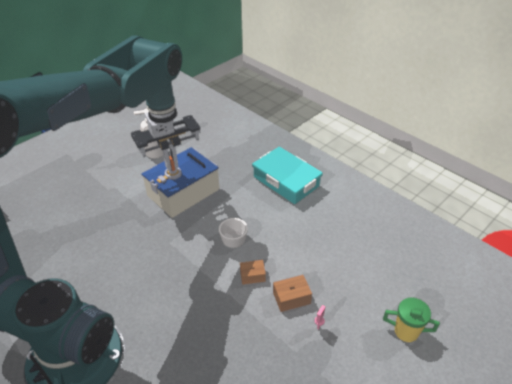

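The ramekin (232,233), lunch box (287,175) and cup (411,320) stand where they were. The ramekin's pixel difference is the arm's shadow. The dispenser is hidden behind the gripper here, but no contact was felt.

```bash
python3 -c "
from bench import robot
print(robot.close_job())
o=robot.get_obs();print(o['time'],o['tool_pos'],o['ee_rot'],o['wrist_force'],o['wrist_torque'],o['width'])"
```

```text
the job is handed in; nothing more can be done
None
the job is handed in; nothing more can be done
```

I took the orange key from the larger block, pushed it home in the blue-lidded box's lock, and turned it clockwise to the stop. I handed the job in at about 19.6 s, with the key still gripped and held turned.

**Key home:** the TCP stopped at z = 0.117, as predicted for the collar on the plug face, with up to 17 N of push. The key's position in the grip did not change.

**Turn:** the gripper turned about 1.84 rad. The wrist camera showed the bolt drawn, and the torque rose from 0.06 to 0.26 N m over the last part of the turn, so the plug is against its stop. I could not read the plug's angle directly. The edge fit I tried on it was not usable, because it took in a corner of the plug.

**Grip:** the finger opening stayed at about 9 mm, the thickness of the head.

**Bystanders:** the ramekin, cup and lunch box look unmoved in the last side view. The ramekin's pixel difference looks like the arm's shadow. The dispenser was hidden behind the gripper in that view, so I could not check it at the end. The wrist camera showed it standing clear of the tool before the turn, and the forces never showed a contact.

**Disagreement:** under push the measured TCP sat about 2 mm in x from the commanded point. That fits the arm giving way under load, or a small calibration error.

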